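# Ease the sagging bolt and hold the cooling bay ajar

### The arm

A 6-joint arm with a two-finger parallel gripper is mounted at the origin on the work surface. World frame = base frame: x ahead of the robot, y to its left, z up, the work surface at z = 0. Lengths are in m, angles in rad, forces in N, time in s.
With the tool pointing down it reaches from about 0.25 to 0.725 m from the base axis. Payload 4 kg.
Tool frame: the origin (TCP) lies on the centre line of the jaws, within the pads' length; the fingertips stand 14 mm ahead of it and the grasp point (between the pads) lies 5 mm behind it; z points along the fingers, x is the direction in which the jaws open and shut, and the axes are right-handed (so a half turn about z gives the same grasp; the last joint's range is limited). The gripper opens to 85 mm and grips with 20 to 120 N. Pads are 22 mm wide; open, the fingers measure 114 mm over their backs; the gripper's body (76 mm by 85 mm) begins 54 mm behind the grasp point. The pads swing forward as they close: fully open they stand 13 mm farther back than shut.
Start: joints at [-1.131, 0.241, 0.005, 1.335, 0, 1.571], TCP at [0.213, -0.452, 0.245] pointing down, gripper open.
Joint ranges: [-2.72, 2.72], [-1.05, 1.87], [-1.09, 1.28], [-1.99, 2.15], [-1.42, 1.44], [-3.14, 3.14]. Speed limits (rad/s): [2.79, 2.79, 3.14, 3.14, 3.14, 3.14].

### API

Orientations are given as a unit quaternion [x, y, z, w].
In Python, from workcell import bot gives the robot as it stands.
- The arm moves only by the tool play_rows, never from a script. Its argument "motion" is a list of rows, each an object with "fingers": the closure, from -1 (fully open) to 1 (shut), so that 0 is half open; "translation": the shift along the tool's x, y, z in cm, a list of three; "roll": the turn about the tool's z in degrees. A call has 1 to 20 rows; each row is the pose to reach, as a shift and turn from the pose commanded when the call began, along the tool's axes at that moment; what a row does not reach only later rows make up. A row lasts 1/12 s, in which the tool goes at most 41.7 mm and 7.16 degrees, less where a joint would pass 70% of its speed; a pose out of reach is approached as far as the arm can. A call with a gripper value outside its range is refused whole. The fingers move at their own pace and stop on an object; the grip force is fixed at half the most. Time passes only in rows, so rows that repeat a pose let the fingers close. It gives the time, the measured TCP pose, the force and the opening at its end, in the units of the state.
- bot.get_obs(): the state, without advancing time (a new reading comes with each control period).
- bot.camera(name): name is "side" or "top" or "wrist"; returns a dict with "pixels" (420x560x3 uint8, red, green, blue), "intrinsics" (3x3 intrinsics, pixels), "world_to_cam" (4x4, takes a point from world to camera coordinates). Camera axes: x right, y down, z forward; pixel columns grow to the right and rows downward; lengths in m; the calibration is good to about 2 mm. A picture is of the moment at which its call begins. There is no depth.
- bot.job_done(): hands the job in, once; it reports no verdict.
The state is a dict: "clock": time; "joint_pos": joint angles; "joint_vel": joint speeds; "tau": joint torques, N m; "eef_pos": TCP position; "tool_rot": TCP orientation; "ft_force": force on the tool from outside, world axes, zero at the start; "ft_torque": the same for the moment, N m; "grip_width": finger opening in m.
Only numpy, scipy, OpenCV 4.12 (cv2) and the standard library are available. Lean on these libraries where they do the work, as an engineer would, in place of code of your own. Each camera call takes 0.05 s, during which the arm holds its last target. There are 200 camera calls.

### The job

Take the lamp by the grip on its head and swing its arm round to the side, until the head is at least 15 cm away from the bolt knob of the cooling bay. Then, with the gate still shut, lift the sagging bolt by its knob so that its nose rides over the bent lip of the keeper, without forcing it, and draw it right back; pull the gate about 10 cm open at its free edge against its closing spring. Finish while still holding it there by the bolt knob, bolt drawn and lamp clear, with everything else on the bench left where it was.

Things in the scene. Friction and masses are not known exactly. Their poses are not given: they have to be found in the camera images.
- bay: Cooling bay: fixed pen of blue steel sheet, 190 mm deep, 320 wide, 105 high, open-topped, gate in front. Origin: on the bench under the middle of the shut gate. +x into the bay (away from the robot at yaw 0), +y along the shut gate from free edge to hinge. Upright hinge axis at x 0, y +120 mm; free edge at y -120. Gate 12 mm thick, 110 high; bolt staples on it (y +15, -102) reach 154 mm, 24 mm wide.
- keeper (a point): Middle of the upper edge of the keeper's bent lip, 117 mm above the bench, on the post beside the gate's free edge: an upright lip 5 mm thick, leaning away from the gate, between two upright cheeks (tops 150 mm high, inner faces 25 mm apart). The bolt's nose hangs behind the lip and between the cheeks, so the gate cannot open until the bolt is drawn.
- gate (a joint): Gate angle in rad: 0 shut, grows as the free edge swings out of the bay to bay -x (clockwise from above), up to 1.2. A spring closes it (0.30 N m when shut plus 0.6 N m per rad): it swings shut when let go. The free edge is 240 mm from the hinge: 10 cm open is 0.42 rad.
- gate_edge (a point): Point on the free edge of the gate, 60 mm above the bench, 240 mm from the hinge axis.
- bolt (a joint): Drawing of the bolt in m: 0 shot home to 0.050 fully drawn, along the gate towards the hinge (bay +y while shut). About 1 N friction; stays where it is left. Unless lifted, its nose catches on the lip after about 3 mm; the nose is past the lip and clear of the cheeks from 0.023.
- bolt_lift (a joint): Height in m by which the bolt is lifted in its tall worn staples: 0 sagging by its own weight (about 2 N), to 0.020 at most. The nose passes over the lip when lifted more than 0.013.
- bolt_bar: The bolt: a 12 mm round steel rod lying along the gate's top, 125 mm high when sagging, with a 12 mm square nose at its end that reaches 20 mm below its axis, and the knob. Origin on the rod's axis, 80 mm from the knob towards the hinge; z up.
- bolt_knob (a point): Middle of the bolt's knob, an upright dark wooden cylinder 20 mm in diameter, 40 mm high on a 10 mm stem, to be taken from above; 179 mm above the bench when sagging (knob from 159 to 199 mm). Bolt home and gate shut, it lies at bay x 0, y -65 mm: 185 mm from the hinge axis (135 mm when fully drawn).
- lamp_grip (a point): Middle of the lamp's grip, an upright black cylinder 20 mm in diameter, 40 mm high (278 to 318 mm above the bench) on the lamp head, a flat aluminium cylinder 70 mm in diameter, 242 to 278 mm high. At the start the head hangs over the bolt knob. 202 mm from the arm's pivot.
- lamp_pivot (a point): Upright pivot of the lamp arm, 262 mm high on a fixed post (18 mm thick, foot 84 mm across) behind and to the right of the bolt seen from the robot; the arm is a 12 mm bar at this height.
- lamp_arm (a joint): Lamp arm angle in rad about its pivot, anticlockwise from above; about 0 over the bolt knob, -0.25 to 1.9. It grows as the head swings towards the robot and then out to the right, clear of the bay. Stays where it is left (0.15 N m friction).
- glass_disc: Bystander, to be left alone: amber glass disc, 76 mm across, 18 mm high, lying in the bay. Origin at its underside.
- glass_bowl: Bystander, to be left alone: green glass bowl, 72 mm across, 50 mm high, standing in the bay. Origin at its underside.
- wood_block: Bystander, to be left alone: turned wooden block, 72 mm across, 60 mm high, left on the bench. Origin at its underside.
- brush: Bystander, to be left alone: brush lying on the left of the bench. Origin at its underside.
- hammer: Bystander, to be left alone: hammer lying on the right of the bench. Origin at its underside.
- wax_tin: Bystander, to be left alone: closed tin, 66 mm across, 70 mm high, on the right of the bench. Origin at its underside.
- cup: Bystander, to be left alone: grey cup, 72 mm across, 85 mm high, on the left of the bench. Origin at its underside.

How it is judged:
On the way, in this order (a step that is already met when the one before it is completed fails the run):
1. lamp head swung clear of the bolt knob, bolt still home and gate shut (horizontal distance between lamp_grip and bolt_knob above 0.13 m and value of joint bolt below 0.012 m and value of joint gate below 0.06 rad), for 0.2 s.
2. bolt lifted over the lip and drawn while the gate is still shut (value of joint bolt above 0.025 m and value of joint gate below 0.06 rad), for 0.1 s.
3. gate pulled ajar by the held bolt knob (value of joint gate above 0.29 rad and contact force between the fingers and bolt_bar above 0.5 N), for 0.2 s.
At the end, for the whole second after the job is handed in: The gate stands still between 0.29 and 0.56 rad (free edge 70 to 130 mm open), held by the fingers on the bolt (contact over 0.5 N), with the bolt drawn more than 20 mm and the lamp head more than 130 mm from the knob (all of step 3 and value of joint gate below 0.56 rad and not (velocity of joint gate above 0.08 rad/s) and velocity of joint gate above -0.08 rad/s and value of joint bolt above 0.02 m and horizontal distance between lamp_grip and bolt_knob above 0.13 m); the arm keeps its last pose, push and grip.
It fails at once if the bolt or gate is forced against the keeper (over 45 N) (contact force between bay and bolt_bar above 45 N).
It fails at once if something else on the bench is moved by more than 30 mm (distance of any of glass_disc, glass_bowl, wood_block, brush, hammer, wax_tin, cup from where it was at the start of the episode above 0.03 m).
It also fails if it takes over 48 s, if anything falls off the work surface, if the arm or the gripper's body presses on something with over 40 N, if the wrist force passes 120 N, or if a joint passes its speed limit or range.

## Working session

There is one attempt and no reset: what is moved stays moved. The work goes in short steps, Python scripts to look and compute and a tool call to move; the robot and the scene stay as the last step left them, time stands still between calls to the robot, and variables do not carry over. Pictures are saved under pics/ and viewed, about 8 in all and at most 12, crops included, and the job is handed in when it is done.

Besides the shell and the picture viewer there is one more tool, called after "Emit:" as name([rows], argument=value, ...), one row to a line, values as JSON. play_rows: Moves the arm, as the interface text tells. Its arguments: {"type":"object","properties":{"motion":{"type":"array","items":{"type":"object","properties":{"fingers":{"type":"number"},"translation":{"type":"array","items":{"type":"number"}},"roll":{"type":"number"}}}}},"required":["motion"]}

```bash
ls; mkdir -p pics
cat > h.py <<'E'
import numpy as np, cv2
from workcell import bot
def snap(n,f):
    c=bot.camera(n); cv2.imwrite('pics/'+f,c["pixels"][:,:,::-1]); np.savez('pics/'+f+'.npz',**{k:np.array(c[k]) for k in c}); return c
def ray(c,u,v):
    T=np.array(c["world_to_cam"]);K=np.array(c["intrinsics"])
    d=T[:3,:3].T@np.linalg.solve(K,[u,v,1.]); return -T[:3,:3].T@T[:3,3],d
def plane(c,u,v,z):
    o,d=ray(c,u,v); return o+d*(z-o[2])/d[2]
def tri(c1,p1,c2,p2):
    o1,d1=ray(c1,*p1);o2,d2=ray(c2,*p2)
    s=np.linalg.lstsq(np.c_[d1,-d2],o2-o1,rcond=None)[0]
    a,b=o1+s[0]*d1,o2+s[1]*d2; return (a+b)/2,np.linalg.norm(a-b)
def proj(c,p):
    q=np.array(c["world_to_cam"])@np.r_[p,1]; q=np.array(c["intrinsics"])@q[:3]; return q[:2]/q[2]
E
python3 - <<'E'
from h import *
for n in("top","side"):
    c=snap(n,n+'0.png'); print(n,ray(c,280,210))
o=bot.get_obs(); print(o["eef_pos"],o["tool_rot"],o["grip_width"],o["clock"])
E
```

```text
pics
top (array([ 0.41939858, -0.00540211,  1.33496607]), array([ 0.12247603,  0.01728277, -0.9923681 ]))
side (array([-0.30125098,  1.02945077,  1.14875349]), array([ 0.52482403, -0.60782268, -0.59608158]))
[ 0.21264935 -0.45192128  0.24451089] [ 8.44323734e-01 -5.35832586e-01 -7.91978939e-04 -4.94773936e-04] 0.08560578522082934 0.1
```

View pics/top0.png

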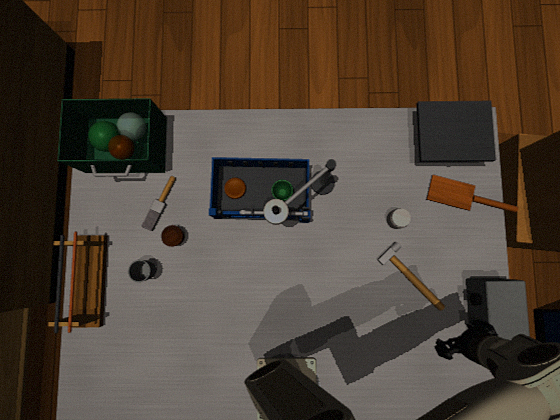

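View pics/side0.png

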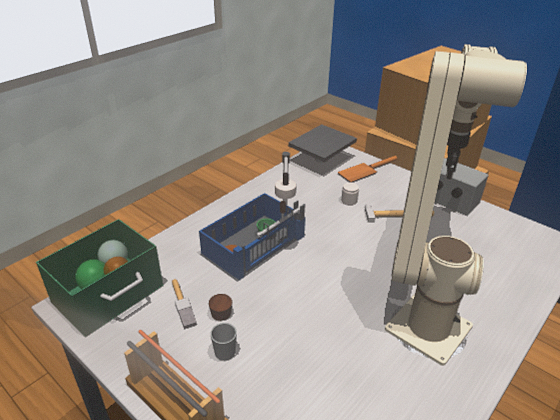

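The top view shows the lamp head at about (276,211), the arm running to its pivot near (325,175), and the gate along row 212 with the bay behind it. In the side view the head is at about (286,187). I'll zoom in on both.

Run:
```python
from h import *
a=cv2.imread('pics/top0.png')[145:235,200:350]; b=cv2.imread('pics/side0.png')[140:280,190:320]
a=cv2.resize(a,(800//2*1,240),interpolation=3); a=cv2.resize(cv2.imread('pics/top0.png')[150:230,205:345],None,fx=5,fy=5,interpolation=2)[:, :700]
b=cv2.resize(b,None,fx=4,fy=4,interpolation=2)
cv2.imwrite('pics/za.png',a);cv2.imwrite('pics/zb.png',b)
```

```text
(no output)
```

View pics/za.png

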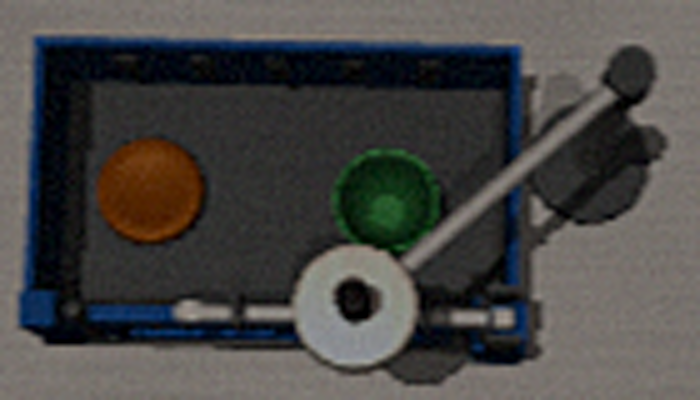

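View pics/zb.png

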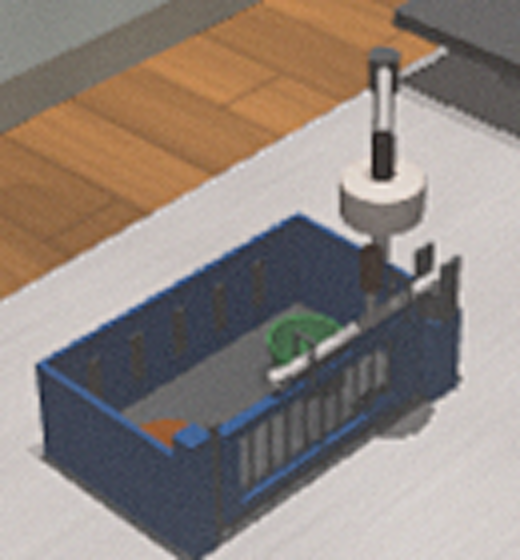

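Run:
```python
from h import *
t=dict(np.load('pics/top0.png.npz'));s=dict(np.load('pics/side0.png.npz'))
A=lambda u,v:(205+(u+.5)/5-.5,150+(v+.5)/5-.5); B=lambda u,v:(190+(u+.5)/4-.5,140+(v+.5)/4-.5)
P=lambda n,x:print(n,np.round(x,4))
P('grip top',plane(t,*A(353,291),.318)); P('head top',plane(t,*A(356,306),.278))
P('grip side',plane(s,*B(382,155),.298)); P('headtop side',plane(s,*B(383,187),.278))
P('pivot top',plane(t,*A(631,70),.285)); P('pivot side',plane(s,*B(384,54),.285))
P('knob side',plane(s,*B(371,270),.179)); P('knob side top',plane(s,*B(371,248),.199))
for p in[(37,40),(520,48)]:P('back',plane(t,*A(*p),.105))
for p in[(182,310),(515,317)]:P('rod',plane(t,*A(*p),.125))
P('hinge corner',plane(t,*A(38,308),.11))
P('bowl',plane(t,*A(386,200),.05))
```

```text
grip top [0.5508 0.0249 0.318 ]
head top [0.5477 0.0245 0.278 ]
grip side [0.5474 0.0245 0.298 ]
headtop side [0.5361 0.0356 0.278 ]
pivot top [ 0.6764 -0.1273  0.285 ]
pivot side [ 0.6654 -0.1146  0.285 ]
knob side [0.5574 0.0232 0.179 ]
knob side top [0.56   0.0207 0.199 ]
back [0.7435 0.2352 0.105 ]
back [ 0.7356 -0.077   0.105 ]
rod [0.5645 0.1375 0.125 ]
rod [ 0.5587 -0.0703  0.125 ]
hinge corner [0.5683 0.2305 0.11  ]
bowl [0.6465 0.0106 0.05  ]
```

The zoomed top view puts the grip at about (275,208), the pivot post at (331,164), the gate rod along the front edge and the hinge on the left. The zoomed side view puts the knob at about (282,207), under the head. Measurements:
- **Grip:** about (0.549, 0.0245). Both views agree, and the pivot at (0.677, -0.128) gives an arm length of about 0.20, as stated.
- **Knob:** about (0.558, 0.022).
- **Bay yaw:** about -0.027.

Next I move above the lamp grip.

Emit:
play_rows([
  {"fingers": -1, "translation": [0, 0, -4], "roll": 0},
  {"fingers": -1, "translation": [0, 0, -8], "roll": 0},
  {"fingers": -1, "translation": [0, 0, -12], "roll": 0},
  {"fingers": -1, "translation": [-1, -2, -15], "roll": 0},
  {"fingers": -1, "translation": [-28.8, -50.6, -16], "roll": 0},
  {"fingers": -1, "translation": [-28.8, -50.6, -16], "roll": 0},
  {"fingers": -1, "translation": [-28.8, -50.6, -16], "roll": 0},
  {"fingers": -1, "translation": [-28.8, -50.6, -16], "roll": 0},
  {"fingers": -1, "translation": [-28.8, -50.6, -16], "roll": 0},
  {"fingers": -1, "translation": [-28.8, -50.6, -16], "roll": 0},
  {"fingers": -1, "translation": [-28.8, -50.6, -16], "roll": 0},
  {"fingers": -1, "translation": [-28.8, -50.6, -16], "roll": 0},
  {"fingers": -1, "translation": [-28.8, -50.6, -16], "roll": 0},
  {"fingers": -1, "translation": [-28.8, -50.6, -16], "roll": 0},
  {"fingers": -1, "translation": [-28.8, -50.6, -16], "roll": 0},
  {"fingers": -1, "translation": [-28.8, -50.6, -16], "roll": 0},
  {"fingers": -1, "translation": [-28.8, -50.6, -16], "roll": 0},
  {"fingers": -1, "translation": [-28.8, -50.6, -16], "roll": 0},
  {"fingers": -1, "translation": [-28.8, -50.6, -16], "roll": 0},
  {"fingers": -1, "translation": [-28.8, -50.6, -16], "roll": 0},
])

```text
clock: 1.77
eef_pos: [0.5483, 0.0246, 0.4039]
tool_rot: [0.845, -0.535, -0.001, 0.001]
ft_force: [0.2, 0.7, 0.1]
grip_width: 0.0855
```

Run:
```python
from h import *
o=bot.get_obs(); print(o["eef_pos"],o["tool_rot"],o["joint_pos"],o["ft_force"],o["clock"])
c=snap("wrist","w1.png"); print(proj(c,[.549,.0245,.318]), proj(c,[.677,-.128,.285]),ray(c,280,210))
```

```text
[0.54830634 0.02460664 0.40393225] [ 0.84497621 -0.53480208 -0.00102224  0.00094153] [ 4.50447836e-02  3.49911929e-01  5.63344773e-01  1.78698342e+00
 -3.74109130e-04  2.74438985e+00] [0.18039618 0.69833289 0.13008827] 1.7667
[275.70946155 225.9653649 ] [562.65208518 138.34328367] (array([0.62268308, 0.06035731, 0.53263702]), array([-0.2783961 , -0.14904458, -0.94899601]))
```

View pics/w1.png

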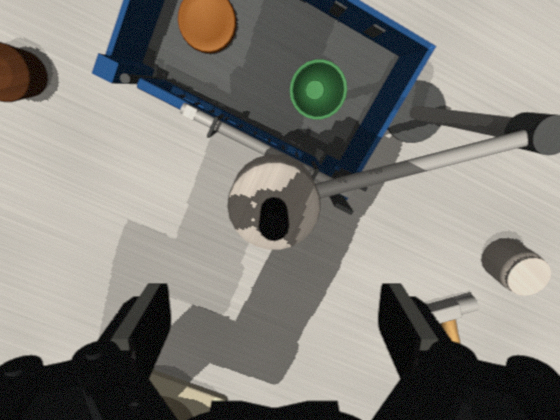

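The wrist view shows the grip top at about (273,222), against a predicted (276,226), so it is within 2 mm. I descend and close.

Emit:
play_rows([
  {"fingers": -1, "translation": [0, 0, 4], "roll": 0},
  {"fingers": -1, "translation": [0, 0, 7.5], "roll": 0},
  {"fingers": -1, "translation": [0, 0, 10.2], "roll": 0},
  {"fingers": -0.3, "translation": [0, 0, 10.2], "roll": 0},
  {"fingers": 0.3, "translation": [0, 0, 10.2], "roll": 0},
  {"fingers": 1, "translation": [0, 0, 10.2], "roll": 0},
  {"fingers": 1, "translation": [0, 0, 10.2], "roll": 0},
  {"fingers": 1, "translation": [0, 0, 10.2], "roll": 0},
  {"fingers": 1, "translation": [0, 0, 10.2], "roll": 0},
  {"fingers": 1, "translation": [0, 0, 10.2], "roll": 0},
])

```text
clock: 2.65
eef_pos: [0.5483, 0.0251, 0.3062]
tool_rot: [0.845, -0.535, 0.0, -0.002]
ft_force: [-4.0, 3.7, 7.0]
grip_width: 0.0184
```

Run:
```python
from h import *
o=bot.get_obs(); q=np.array(o["tool_rot"]); p=np.array(o["eef_pos"])
from scipy.spatial.transform import Rotation as R
M=R.from_quat(q).as_matrix(); piv=np.array([.677,-.1275]); r=p[:2]-piv; print(p,o["grip_width"],np.linalg.norm(r))
n=14
for k in range(1,n+1):
    a=1.4*k/n; d=np.array([[np.cos(a),-np.sin(a)],[np.sin(a),np.cos(a)]])@r-r
    print(np.round(100*M.T@np.r_[d,0],2), np.round(-np.degrees(a),1))
```

```text
[0.5483388 0.0251357 0.3062453] 0.01841604646696843 0.19962805747856893
[ 0.61  1.9  -0.01] -5.7
[ 1.4   3.73 -0.02] -11.5
[ 2.38  5.47 -0.03] -17.2
[ 3.52  7.11 -0.04] -22.9
[ 4.82  8.62 -0.05] -28.6
[ 6.26 10.   -0.06] -34.4
[ 7.84 11.22 -0.07] -40.1
[ 9.53 12.29 -0.07] -45.8
[11.31 13.18 -0.08] -51.6
[13.18 13.88 -0.09] -57.3
[15.11 14.4  -0.09] -63.0
[17.08 14.72 -0.1 ] -68.8
[19.07 14.84 -0.1 ] -74.5
[21.06 14.76 -0.11] -80.2
```

Gripped at 18 mm width. I'll scale the arc to the 202 mm radius and swing.

Emit:
play_rows([
  {"fingers": 1, "translation": [0, 0, -0.2], "roll": 0},
  {"fingers": 1, "translation": [0.6, 1.9, -0.3], "roll": -5.7},
  {"fingers": 1, "translation": [1.4, 3.8, -0.3], "roll": -11.5},
  {"fingers": 1, "translation": [2.4, 5.55, -0.3], "roll": -17.2},
  {"fingers": 1, "translation": [3.55, 7.2, -0.3], "roll": -22.9},
  {"fingers": 1, "translation": [4.9, 8.7, -0.3], "roll": -28.6},
  {"fingers": 1, "translation": [6.35, 10.1, -0.3], "roll": -34.4},
  {"fingers": 1, "translation": [7.95, 11.35, -0.3], "roll": -40.1},
  {"fingers": 1, "translation": [9.65, 12.45, -0.3], "roll": -45.8},
  {"fingers": 1, "translation": [11.45, 13.35, -0.3], "roll": -51.6},
  {"fingers": 1, "translation": [13.35, 14.05, -0.3], "roll": -57.3},
  {"fingers": 1, "translation": [15.3, 14.55, -0.3], "roll": -63},
  {"fingers": 1, "translation": [17.3, 14.9, -0.3], "roll": -68.8},
  {"fingers": 1, "translation": [19.3, 15.0, -0.3], "roll": -74.5},
  {"fingers": 1, "translation": [21.3, 14.95, -0.3], "roll": -80.2},
  {"fingers": 1, "translation": [21.3, 14.95, -0.3], "roll": -80.2},
  {"fingers": 1, "translation": [21.3, 14.95, -0.3], "roll": -80.2},
])

```text
clock: 4.07
eef_pos: [0.5052, -0.2331, 0.3063]
tool_rot: [0.991, 0.134, 0.001, -0.0]
ft_force: [4.0, 3.3, -2.5]
grip_width: 0.0179
```

Emit:
play_rows([
  {"fingers": 0.3, "translation": [0, 0, 0], "roll": 0},
  {"fingers": -0.4, "translation": [0, 0, 0], "roll": 0},
  {"fingers": -1, "translation": [0, 0, 0], "roll": 0},
  {"fingers": -1, "translation": [0, 0, -0.5], "roll": 0},
  {"fingers": -1, "translation": [0, 0, -2], "roll": 0},
  {"fingers": -1, "translation": [0, 0, -6], "roll": 0},
  {"fingers": -1, "translation": [0, 0, -10], "roll": 0},
  {"fingers": -1, "translation": [0, 0, -11], "roll": 0},
  {"fingers": -1, "translation": [0, 0, -11], "roll": 0},
])

```text
clock: 4.82
eef_pos: [0.5043, -0.2332, 0.4217]
tool_rot: [0.991, 0.134, 0.004, 0.003]
ft_force: [-0.2, -0.3, 0.4]
grip_width: 0.0854
```

Run:
```python
from h import *
t=snap("top","top1.png");s=snap("side","side1.png")
k=[.558,.022,.179]; a,b=proj(t,k),proj(s,k); print(a,b)
def crop(i,p): 
    u,v=int(p[0])-35,int(p[1])-30; print(u,v); return cv2.resize(cv2.imread(i)[v:v+60,u:u+70],None,fx=5.5,fy=5.5,interpolation=2)
A=crop('pics/top1.png',a);B=crop('pics/side1.png',b)
cv2.imwrite('pics/z1.png',np.hstack([A,B])); print(A.shape)
print(bot.get_obs()["eef_pos"])
```

```text
[277.56726379 211.37083078] [282.46969502 206.89562208]
242 181
247 176
(330, 385, 3)
[ 0.50359766 -0.23287778  0.4170335 ]
```

View pics/z1.png

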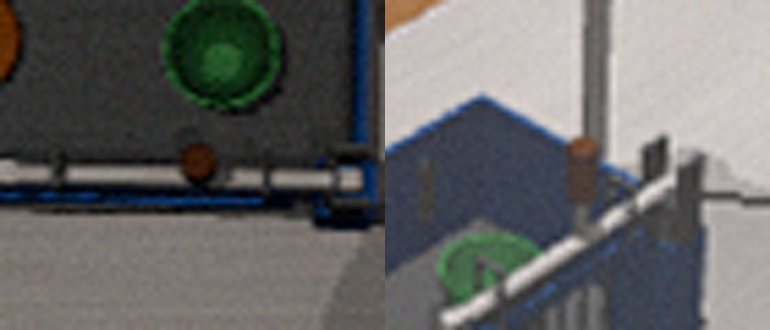

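The crop shows the knob uncovered. Its top is at about (277.5,209.8) in the top view, and its middle at about (282.4,206.9) in the side view. I'll triangulate it and work out the move.

Run:
```python
from h import *
from scipy.spatial.transform import Rotation as R
t=dict(np.load('pics/top1.png.npz'));s=dict(np.load('pics/side1.png.npz'))
print(plane(t,277.5,209.8,.197)); print(plane(s,282.4,206.9,.179))
print('tri top',tri(t,(277.5,209.8),s,(282.4,247*0+176+143.5/5.5-.4)))
o=bot.get_obs(); p=np.array(o["eef_pos"]); M=R.from_quat(o["tool_rot"]).as_matrix()
print(M.round(3),o["joint_pos"])
for z in(.36,): print(100*M.T@(np.array([.558,.0225,z])-p))
```

```text
[0.56048672 0.0217526  0.197     ]
[0.55815495 0.02217592 0.179     ]
tri top (array([0.55984605, 0.02144181, 0.19925461]), np.float64(0.0008807031606590737))
[[ 0.964  0.265  0.002]
 [ 0.265 -0.964 -0.001]
 [ 0.001  0.001 -1.   ]] [-4.33002264e-01  3.68150760e-01  6.24522038e-01  1.82531974e+00
 -2.65985429e-04  8.69080538e-01]
[ 12.01799612 -23.18492723   5.68589135]
```

Emit:
play_rows([
  {"fingers": -1, "translation": [1.2, -2.3, 0], "roll": -7},
  {"fingers": -1, "translation": [2.4, -4.6, 0], "roll": -14},
  {"fingers": -1, "translation": [3.6, -6.9, 0], "roll": -21},
  {"fingers": -1, "translation": [4.8, -9.2, 0], "roll": -28},
  {"fingers": -1, "translation": [6, -11.5, 0], "roll": -35},
  {"fingers": -1, "translation": [7.2, -13.8, 1], "roll": -42},
  {"fingers": -1, "translation": [8.4, -16.1, 2], "roll": -49},
  {"fingers": -1, "translation": [9.6, -18.4, 3], "roll": -56},
  {"fingers": -1, "translation": [10.8, -20.7, 4], "roll": -63},
  {"fingers": -1, "translation": [12.2, -23.15, 5], "roll": -70},
  {"fingers": -1, "translation": [12.2, -23.15, 6.5], "roll": -73},
  {"fingers": -1, "translation": [12.2, -23.15, 9], "roll": -73},
  {"fingers": -1, "translation": [12.2, -23.15, 12], "roll": -73},
  {"fingers": -1, "translation": [12.2, -23.15, 12], "roll": -73},
  {"fingers": -1, "translation": [12.2, -23.15, 12], "roll": -73},
])

```text
clock: 6.17
eef_pos: [0.5575, 0.0227, 0.2935]
tool_rot: [0.717, 0.697, -0.003, -0.002]
ft_force: [0.4, -0.2, 1.0]
grip_width: 0.0855
```

Run:
```python
from h import *
from scipy.spatial.transform import Rotation as R
c=snap("wrist","w2.png"); o=bot.get_obs(); p=np.array(o["eef_pos"]); M=R.from_quat(o["tool_rot"]).as_matrix()
print(p,M.round(3),o["joint_pos"][5],o["ft_force"]); print(proj(c,[.5595,.0217,.199]),proj(c,[.5595,.0217,.159]))
im=cv2.cvtColor(cv2.imread('pics/w2.png'),cv2.COLOR_BGR2HSV)
```

```text
[0.55912898 0.02272883 0.29606462] [[ 0.028  1.    -0.002]
 [ 1.    -0.028 -0.   ]
 [-0.    -0.002 -1.   ]] 0.06871053064545406 [ 0.39176675 -0.53899317  1.1954365 ]
[271.84515916 227.02933705] [272.19577026 208.65234839]
```

View pics/w2.png

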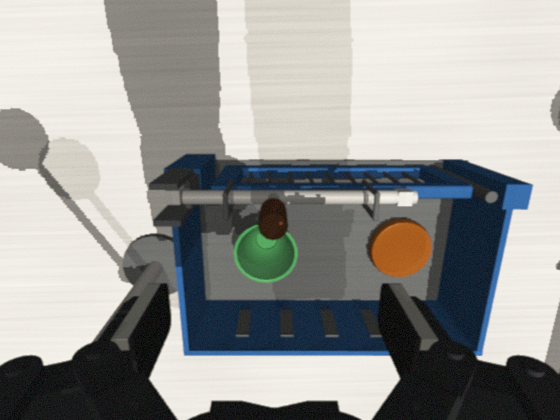

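The wrist view shows the knob top at about (273,223), against a predicted (272,227). So it is centred between the jaws to within 1 mm, and about 2 mm nearer the robot. I descend and grip.

Emit:
play_rows([
  {"fingers": -1, "translation": [0, -0.1, 3], "roll": 0},
  {"fingers": -1, "translation": [0, -0.15, 6], "roll": 0},
  {"fingers": -1, "translation": [0, -0.15, 9], "roll": 0},
  {"fingers": -1, "translation": [0, -0.15, 11.2], "roll": 0},
  {"fingers": -0.5, "translation": [0, -0.15, 11.2], "roll": 0},
  {"fingers": 0, "translation": [0, -0.15, 11.2], "roll": 0},
  {"fingers": 0.3, "translation": [0, -0.15, 11.2], "roll": 0},
  {"fingers": 0.4, "translation": [0, -0.15, 11.2], "roll": 0},
  {"fingers": 0.5, "translation": [0, -0.15, 11.2], "roll": 0},
  {"fingers": 0.6, "translation": [0, -0.15, 11.2], "roll": 0},
  {"fingers": 1, "translation": [0, -0.15, 11.2], "roll": 0},
  {"fingers": 1, "translation": [0, -0.15, 11.2], "roll": 0},
  {"fingers": 1, "translation": [0, -0.15, 11.2], "roll": 0},
  {"fingers": 1, "translation": [0, -0.15, 11.2], "roll": 0},
])

```text
clock: 7.38
eef_pos: [0.5595, 0.0228, 0.1864]
tool_rot: [0.717, 0.697, 0.002, 0.002]
ft_force: [0.2, -0.8, 5.6]
grip_width: 0.0183
```

Emit:
play_rows([
  {"fingers": 1, "translation": [0, 0, -0.5], "roll": 0},
  {"fingers": 1, "translation": [0, 0, -1.0], "roll": 0},
  {"fingers": 1, "translation": [0, 0, -1.4], "roll": 0},
  {"fingers": 1, "translation": [0, 0, -1.8], "roll": 0},
  {"fingers": 1, "translation": [0, 0, -1.8], "roll": 0},
  {"fingers": 1, "translation": [0, 0, -1.8], "roll": 0},
])

```text
clock: 7.88
eef_pos: [0.5585, 0.0229, 0.2026]
tool_rot: [0.717, 0.697, 0.0, 0.0]
ft_force: [3.1, -0.3, -2.3]
grip_width: 0.0179
```

Run:
```python
from h import *
s=snap("side","side2.png"); print(bot.get_obs()["eef_pos"],bot.get_obs()["ft_force"])
a=[cv2.resize(cv2.imread(f'pics/side{i}.png')[170:235,240:310],None,fx=5.5,fy=5.5,interpolation=2) for i in(1,2)]
cv2.imwrite('pics/z2.png',np.hstack(a))
```

```text
[0.55837001 0.02289744 0.20232234] [ 2.25827173 -0.61393641 -0.31780395]
```

View pics/z2.png

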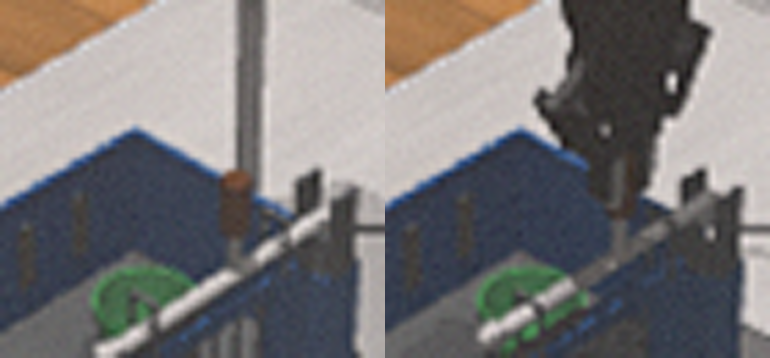

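The side crop shows the knob in the fingers and the rod raised by several pixels, consistent with the 16 mm tool rise. I draw the first part gently and check the force.

Emit:
play_rows([
  {"fingers": 1, "translation": [0.2, 0, -0.1], "roll": 0},
  {"fingers": 1, "translation": [0.4, 0, -0.1], "roll": 0},
  {"fingers": 1, "translation": [0.6, 0, -0.1], "roll": 0},
  {"fingers": 1, "translation": [0.8, 0, -0.1], "roll": 0},
  {"fingers": 1, "translation": [0.8, 0, -0.1], "roll": 0},
])

```text
clock: 8.35
eef_pos: [0.5584, 0.0313, 0.2032]
tool_rot: [0.717, 0.697, 0.0, -0.0]
ft_force: [2.6, -0.2, -3.0]
grip_width: 0.0181
```

No catch: the lateral force is about 0. I continue the draw.

Emit:
play_rows([
  {"fingers": 1, "translation": [0.5, 0, 0], "roll": 0},
  {"fingers": 1, "translation": [1.0, 0, 0], "roll": 0},
  {"fingers": 1, "translation": [1.5, 0, 0], "roll": 0},
  {"fingers": 1, "translation": [2.0, 0, 0], "roll": 0},
  {"fingers": 1, "translation": [2.5, 0, 0], "roll": 0},
  {"fingers": 1, "translation": [3.0, 0, 0], "roll": 0},
  {"fingers": 1, "translation": [3.4, 0, 0], "roll": 0},
  {"fingers": 1, "translation": [3.8, 0, 0], "roll": 0},
  {"fingers": 1, "translation": [3.8, 0, 0], "roll": 0},
  {"fingers": 1, "translation": [3.8, 0, 0], "roll": 0},
  {"fingers": 1, "translation": [3.8, 0, 0], "roll": 0},
])

```text
clock: 9.27
eef_pos: [0.5596, 0.0693, 0.2034]
tool_rot: [0.717, 0.697, 0.0, -0.0]
ft_force: [3.8, 0.9, -1.7]
grip_width: 0.0182
```

Run:
```python
from h import *
from scipy.spatial.transform import Rotation as R
s=snap("side","side3.png"); o=bot.get_obs(); p=np.array(o["eef_pos"]); M=R.from_quat(o["tool_rot"]).as_matrix(); print(p,o["ft_force"],o["grip_width"])
h=np.array([.5595,.0217])+.185*np.array([.027,.9996]); r=p[:2]-h; print(h,np.linalg.norm(r))
for a in np.linspace(.04,.44,11):
    c,S=np.cos(a),np.sin(a); d=np.array([[c,S],[-S,c]])@r-r
    print(np.round(100*M.T@np.r_[d,0],2),np.degrees(a).round(1))
cv2.imwrite('pics/z3.png',cv2.resize(cv2.imread('pics/side3.png')[170:240,235:315],None,fx=7,fy=7,interpolation=2))
```

```text
[0.55953725 0.06913003 0.20338645] [ 3.02617144  0.93214882 -0.47440211] 0.01782043843436874
[0.564495 0.206626] 0.13758532147110314
[ 0.02 -0.55 -0.  ] 2.3
[ 0.05 -1.1  -0.  ] 4.6
[ 0.11 -1.65 -0.  ] 6.9
[ 0.19 -2.19 -0.  ] 9.2
[ 0.3  -2.73 -0.  ] 11.5
[ 0.42 -3.27 -0.  ] 13.8
[ 0.57 -3.8  -0.  ] 16.0
[ 0.73 -4.32 -0.  ] 18.3
[ 0.92 -4.84 -0.  ] 20.6
[ 1.13 -5.35 -0.  ] 22.9
[ 1.36 -5.85  0.  ] 25.2
```

View pics/z3.png

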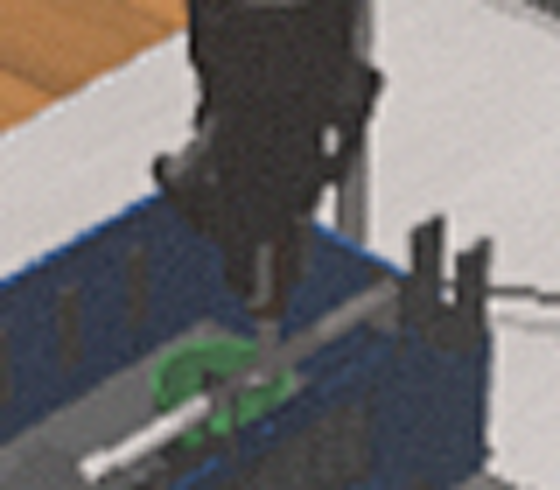

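The crop shows the nose fully out of the cheeks and the knob firmly held. Now I swing the gate open along its arc to about 0.43 rad.

Emit:
play_rows([
  {"fingers": 1, "translation": [0, -0.3, 0], "roll": 1.2},
  {"fingers": 1, "translation": [0, -0.55, 0], "roll": 2.3},
  {"fingers": 1, "translation": [0.05, -1.1, 0], "roll": 4.6},
  {"fingers": 1, "translation": [0.1, -1.65, 0], "roll": 6.9},
  {"fingers": 1, "translation": [0.2, -2.2, 0], "roll": 9.2},
  {"fingers": 1, "translation": [0.3, -2.75, 0], "roll": 11.5},
  {"fingers": 1, "translation": [0.4, -3.25, 0], "roll": 13.8},
  {"fingers": 1, "translation": [0.55, -3.8, 0], "roll": 16},
  {"fingers": 1, "translation": [0.75, -4.3, 0], "roll": 18.3},
  {"fingers": 1, "translation": [0.9, -4.85, 0], "roll": 20.6},
  {"fingers": 1, "translation": [1.1, -5.35, 0], "roll": 22.9},
  {"fingers": 1, "translation": [1.2, -5.6, 0], "roll": 24.1},
  {"fingers": 1, "translation": [1.2, -5.6, 0], "roll": 24.1},
  {"fingers": 1, "translation": [1.2, -5.6, 0], "roll": 24.1},
  {"fingers": 1, "translation": [1.2, -5.6, 0], "roll": 24.1},
  {"fingers": 1, "translation": [1.2, -5.6, 0], "roll": 24.1},
])

```text
clock: 10.65
eef_pos: [0.5038, 0.0818, 0.2032]
tool_rot: [0.847, 0.532, -0.0, 0.0]
ft_force: [3.9, -2.9, -0.7]
grip_width: 0.018
```

Run:
```python
from h import *
s=snap("side","side4.png"); t=snap("top","top4.png"); o=bot.get_obs(); p=np.array(o["eef_pos"]); print(p,o["ft_force"],o["grip_width"],o["joint_vel"].__repr__())
h=np.array([.5645,.2066]); r=p[:2]-h; print(np.linalg.norm(r),'gate',np.arctan2(-r[0],-r[1])+.027)
a=cv2.imread('pics/side4.png')[120:360,120:400]; b=cv2.imread('pics/top4.png')[130:290,100:420]
cv2.imwrite('pics/z4.png',np.hstack([cv2.resize(a,(400,343)),cv2.resize(b,(400,200))[:0].reshape(0,400,3) if 0 else cv2.copyMakeBorder(cv2.resize(b,(400,200)),0,143,0,0,0)]))
```

```text
[0.50379061 0.08193496 0.20313975] [ 3.67571743 -3.18747565 -1.83817174] 0.018181505952887228 array([ 0.00245848, -0.00032051, -0.00115254, -0.00288422,  0.00281612,
        0.00265942])
0.13866146380899344 gate 0.4801775558012082
```

View pics/z4.png

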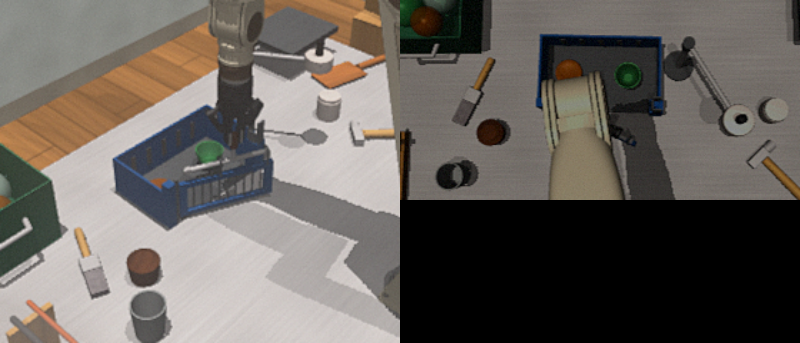

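In this view the lamp is far to the right, at about (735,120), the bystanders are in place and the fingers are on the knob. The chord moved gives a gate angle of about 0.42 rad. I take one closer crop of the gate to confirm it.

Run:
```python
from h import *
s=dict(np.load('pics/side4.png.npz')); t0=dict(np.load('pics/top0.png.npz'))
im=cv2.resize(cv2.imread('pics/side4.png')[180:280,195:320],None,fx=6,fy=6,interpolation=2)
h=np.array([.5645,.2066])
for a,col in((0,(0,0,255)),(.42,(0,255,0))):
    e=h+.24*np.array([-np.sin(a+.027),-np.cos(a+.027)]); u=(proj(s,[*e,.11])-[195,180])*6+2.5; cv2.circle(im,tuple(int(x) for x in u),7,col,1)
cv2.imwrite('pics/z5.png',im)
```

```text
(no output)
```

View pics/z5.png

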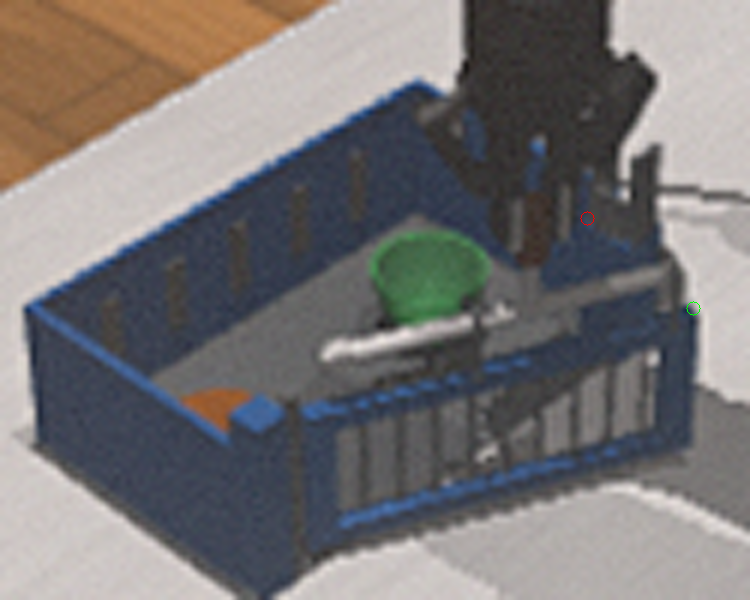

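The free top corner of the gate, at about (693,310), falls on the green marker predicted for 0.42 rad. The bolt is drawn and the knob is in the fingers, so I hand in.

```bash
python3 -c "
from h import *
bot.job_done(); o=bot.get_obs(); print(o['eef_pos'],o['grip_width'],o['clock'])"
```

```text
the job is handed in; nothing more can be done
the job is handed in; nothing more can be done
```

The job is handed in, with the arm holding the gate about 10 cm open by the drawn bolt's knob. No verdict was reported.

- **Lamp:** I swung the arm about 1.4 rad to the right. The head ended about 25 cm from where the knob started.
- **Bolt:** With the gate shut, I lifted it about 16 mm and drew it about 46 mm. Forces during the draw stayed under about 5 N, and the side view showed the nose clear of the cheeks.
- **Gate:** The tool's travel gives about 0.42 rad, and the last camera crop shows the free edge where 0.42 rad predicts. A rougher figure from the tool's position about the hinge gave 0.48 rad. Both are inside the 0.29 to 0.56 rad band.
- **Last checks:** Grip width was 18 mm on the knob, with about 5 N on the tool, the arm still and the clock near 11 s. The other objects looked unmoved in the final pictures; I did not measure them.

The state could not be read after hand-in, so nothing was checked during the final second.

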